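# Close up the tube cradle and hold the cast clamp arm over its stud

### The arm

A 7-joint arm with a two-finger parallel gripper is mounted at the origin on the work surface. World frame = base frame: x ahead of the robot, y to its left, z up, the work surface at z = 0. Lengths are in m, angles in rad, forces in N, time in s.
With the tool pointing down it reaches from about 0.4 to 0.85 m from the base axis. Payload 10.4 kg.
Tool frame: the origin (TCP) lies on the centre line of the jaws, within the pads' length; the fingertips stand 11 mm ahead of it and the grasp point (between the pads) lies 8 mm behind it; z points along the fingers, y is the line along which they close (so a half turn about z gives the same grasp; the last joint's range is limited). The gripper opens to 87 mm and grips with 3 to 60 N. Pads are 19 mm wide; open, the fingers measure 117 mm over their backs; the gripper's body (75 mm by 190 mm) begins 51 mm behind the grasp point.
Start: joints at [-1.288, 0.332, -0.065, 1.46, 0.022, 1.35, -0.088], TCP at [0.188, 0.596, 0.234] pointing down, gripper open.
Joint ranges: [-2.6, 2.6], [-0.5, 2.12], [-1.47, 1.34], [0.16, 2.42], [-1.27, 4.41], [0.06, 2.06], [-2.6, 2.6]. Speed limits (rad/s): [2.22, 2.22, 2.79, 2.79, 3.14, 3.14, 3.14].

### API

Orientations are given as a unit quaternion [x, y, z, w].
In Python, from bench import r gives the robot as it stands.
- The arm moves only by the shell command python3 -m pendant 'ROWS' [OPENING] [FORCE]. ROWS is JSON, a list of rows, each a list of 4 numbers: the shift along the tool's x, y, z in m, then the turn about the tool's z in rad. A call has 1 to 8 rows; each row shifts and turns the commanded pose from where the row before left it, along the tool's axes as they then stand; what a row does not reach is not made up. A row lasts 1/12 s, in which the tool goes at most 41.7 mm and 7.16 degrees, less where a joint would pass 70% of its speed; a pose out of reach is approached as far as the arm can. A call with a gripper value outside its range is refused whole. OPENING is the opening, from 0 (shut) to 1 (fully open), set as the call begins (- or left out, the last holds). The fingers move at their own pace and stop on an object; FORCE is the grip in N (left out, the last holds). Time passes only in rows, so rows that do not move let the fingers close. It gives the time, the measured TCP pose, the force, the opening and the grip force at its end, in the units of the state.
- r.read_state(): the state, without advancing time (a new reading comes with each control period).
- r.camera(name): name is "side" or "top" or "wrist"; returns a dict with "img" (400x640x3 uint8, red, green, blue), "camera_matrix" (3x3 intrinsics, pixels), "xyz" and "attitude" of the camera in the world. Camera axes: x right, y down, z forward; pixel columns grow to the right and rows downward; lengths in m; the calibration is good to about 2 mm. The wrist camera is an equidistant fisheye: a pixel r from the principal point sees the ray r / f radians off the axis. A picture is of the moment at which its call begins. There is no depth.
- r.close_job(): hands the job in; it is judged then, once.
Trained networks look in the newest picture that a camera, given by its name, has taken for a name from the list of things; names that differ only in an ending like _2 or _b are one class to them, and where a whole thing is asked for, a point or a joint stands for the part that bears it (a point fixed in the world has none). Each returns a list of dicts, best first, with "score" (0 to 1); they miss things now and then, are a little off and sometimes report something else, mostly with a low value. They report only what shows in the picture. A call takes as long as a camera call. They do not tell look-alikes from the thing itself.
- r.outline_of(thing, camera): "mask" (400x640 bool, what is visible of it) and "bbox" ([centre column, centre row, width, height] in pixels, round what is visible of it).
The state is a dict: "time": time; "joint_positions": joint angles; "joint_vel": joint speeds; "joint_torque": joint torques, N m; "ee_pos": TCP position; "eef_rot": TCP orientation; "ft_force": force on the tool from outside, world axes, zero at the start; "torque": the same for the moment, N m; "width": finger opening in m; "grip_force": force on a finger pad.
Only numpy, scipy, OpenCV 4.12 (cv2) and the standard library are available. Lean on these libraries where they do the work, as an engineer would, in place of code of your own. Each camera call takes 0.05 s, during which the arm holds its last target. There are 200 camera calls.

### The job

On the wooden clamping jig, slide the loose cradle block along its rails until it butts flush against the fixed cradle block. Then pick up the cast iron clamp arm by its balance point and finish holding it still and level in the gripper, its round boss straight above the jig's stud and its bar running along the cradle, about 10 cm above the top of the stud: do not lower it or let go, it waits there in your grip. Leave everything else on the bench where it is.

Things in the scene. Friction and masses are not known exactly. Their poses are not given: they have to be found in the camera images.
- jig: Clamping jig fixed to the bench: plywood board 295 x 100 mm, 18 mm thick, from x = -145 to +150 mm. Origin at bench height on its centre line; x along the board, y across, z up. From -x to +x: steel post with stud, fixed wooden cradle block, then two low aluminium rails along x (x = -10 to +140 mm, inner faces at y = +-32 mm, tops 26 mm above the bench) between which the loose block slides.
- stud_top (a point): Centre of the top of the jig's stud, 95 mm above the bench; axes as the jig's. The stud (12 mm diameter, 20 mm tall) stands on a round steel post of 38 mm diameter, at x = -115 mm of the jig.
- stop_face (a point): Lower edge, mid width, of the fixed cradle block's face that looks to the jig's +x, at the board's top (18 mm above the bench); axes as the jig's. The fixed block is x = -85 to -10 mm of the jig, 60 mm wide, 42 mm tall, V groove along x in its top.
- foot_spot (a point): Point on the jig's centre line 170 mm from the stud towards the jig's +x, 60 mm above the bench: the clamp arm's foot comes over it when the boss is over the stud.
- block: Loose wooden cradle block, 75 mm long (x), 60 wide (y), 42 tall, about 0.22 kg, V groove along x in its top (ends solid up to 24 mm). Origin: centre of its underside; x as the jig's. It rests on the board between the rails with 2 mm to spare each side, 20 to 50 mm from the fixed block, and slides with plain friction towards the jig's -x until it meets it.
- block_face (a point): Lower edge, at mid width, of the loose block's end face that looks at the fixed block; it meets stop_face when the gap is closed.
- casting: Dark cast iron clamp arm on the bench, 0.5 to 0.7 kg, 206 mm long: at -x a heavy round boss (48 mm diameter, 36 tall, at x = -85 mm, hole mark on top), a bar along x (18 mm wide, 11 to 29 mm above the bench), at +x a small round foot (24 mm diameter, 30 tall, at x = +85 mm). Origin at the underside, midway between boss and foot; z up. It balances 40.5 mm from there towards the boss.
- balance (a point): The clamp arm's balance point (centre of mass along the bar): x = -40.5 mm of the arm, mid height of the bar, 20 mm above the underside; some 20 mm clear of the boss's edge.
- boss (a point): Centre of the underside of the clamp arm's round boss.
- foot (a point): Centre of the underside of the clamp arm's small foot.
- tape: Bystander: roll of brown tape lying flat, 64 mm diameter, 24 mm tall, origin at its underside.
- offcut: Bystander: dark wood offcut 60 x 36 x 22 mm, origin at its underside.
- can: Bystander: drink can in a blue sleeve, 68 mm diameter, 122 mm tall, upright, origin at its underside.
- glue: Bystander: white glue bottle, 56 mm diameter, 170 mm tall, upright, origin at its underside.
- calculator: Bystander: black desk calculator 140 x 75 x 15 mm, lying flat, origin at its underside.
- screwdriver: Bystander: screwdriver lying on the bench near the robot.
- hammer: Bystander: hammer lying on the bench at the far right.
Things that resemble listed ones, but are neither listed nor needed, are in the scene too. Several things look just like the casting: the one meant starts nearest to the robot's base.

How it is judged:
By the outcome, as a careful person would: the job done as asked, in the order asked, and still so for the second after the job is handed in, while the arm keeps its last pose, push and grip.
It also fails if it takes over 61 s, if anything falls off the work surface, if the arm or the gripper's body presses on something with over 40 N, if the wrist force passes 120 N, or if a joint passes its speed limit or range.

## Working session

There is one attempt and no reset: what is moved stays moved. The work goes in short steps, Python scripts to look and compute and a shell command to move; the robot and the scene stay as the last step left them, time stands still between calls to the robot, and variables do not carry over. Pictures are saved under pics/ and viewed, at most 12 in all, crops included, and the job is handed in when it is done.

```bash
mkdir -p pics; cat > h.py <<'E'
import numpy as np,cv2
from bench import r
from scipy.spatial.transform import Rotation as R
def snap(n,f=None):
    c=r.camera(n)
    if f: cv2.imwrite('pics/'+f,c['img'][:,:,::-1])
    return c
def att(c):
    a=np.array(c['attitude'],float)
    return a if a.shape==(3,3) else R.from_quat(a).as_matrix()
def ray(c,uv,fish=False):
    K=np.array(c['camera_matrix']);x=(uv[0]-K[0,2])/K[0,0];y=(uv[1]-K[1,2])/K[1,1]
    if fish:
        t=np.hypot(x,y);s=np.sin(t)/t if t>1e-9 else 1;d=np.array([x*s,y*s,np.cos(t)])
    else: d=np.array([x,y,1.])
    return att(c)@d
def at(c,uv,z,fish=False):
    d=ray(c,uv,fish);p=np.array(c['xyz']);return p+d*(z-p[2])/d[2]
def proj(c,P,fish=False):
    q=att(c).T@(np.array(P)-np.array(c['xyz']));K=np.array(c['camera_matrix'])
    if fish:
        n=np.hypot(q[0],q[1]);t=np.arctan2(n,q[2]);x,y=q[:2]/n*t
    else: x,y=q[:2]/q[2]
    return np.array([K[0,0]*x+K[0,2],K[1,1]*y+K[1,2]])
E
python3 - <<'E'
from h import *
np.set_printoptions(precision=4,suppress=True)
print(r.read_state())
for n in ['top','side','wrist']:
    c=snap(n,n+'1.png');print(n,c['xyz'],c['attitude'],c['camera_matrix'])
    for t in ['jig','block','casting','boss','stud_top']:
        for o in r.outline_of(t,n)[:4]: print(' ',t,round(o['score'],2),np.round(o['bbox']),o['mask'].sum())
E
```

```text
{'time': 0.0, 'joint_positions': array([-1.2876,  0.3328, -0.0647,  1.4609,  0.0216,  1.35  , -0.0885]), 'joint_vel': array([-0.0006, -0.0014,  0.0005, -0.0007, -0.0011, -0.0005, -0.0001]), 'joint_torque': array([  0.0003, -62.3243,   0.0251, -38.9912,  -0.0613,   0.0395,
         0.0002]), 'ee_pos': array([0.1881, 0.5956, 0.2328]), 'eef_rot': array([ 0.1523,  0.9883, -0.0007, -0.0001]), 'ft_force': array([-0.1796,  0.0413,  0.5083]), 'torque': array([ 0.0478,  0.0497, -0.0052]), 'grip_force': 0.0, 'width': 0.08706586645913139}
top [ 0.4963 -0.1209  1.1919] [-0.6967  0.7171  0.003   0.0182] [[405.5634   0.     308.7295]
 [  0.     405.5634 196.3329]
 [  0.       0.       1.    ]]
  jig 0.97 [195. 210. 105.  49.] 2735
  jig 0.41 [356. 200.  64.  36.] 642
  block 0.67 [173. 213.  36.  26.] 617
  casting 0.82 [472. 254.  71.  25.] 551
  casting 0.75 [358. 202.  70.  36.] 537
  boss 0.91 [359. 200.  69.  35.] 591
  boss 0.85 [474. 252.  74.  26.] 655
  stud_top 0.9 [195. 207. 102.  42.] 2689
  stud_top 0.64 [284. 114.  23.  34.] 669
side [ 0.1686 -0.8638  0.8197] [ 0.8904 -0.1991  0.0964 -0.3979] [[401.3235   0.     324.7277]
 [  0.     401.3235 202.9074]
 [  0.       0.       1.    ]]
  jig 0.92 [270. 159.  62.  50.] 1255
  jig 0.69 [333. 251.  17.  67.] 730
  block 0.84 [259. 144.  24.  24.] 382
  block 0.56 [415. 190.  25.  57.] 872
  casting 0.73 [325. 364.  31.  71.] 935
  casting 0.66 [334. 248.  18.  62.] 730
  casting 0.16 [415. 190.  21.  55.] 836
  boss 0.78 [332. 250.  17.  62.] 650
  stud_top 0.8 [270. 160.  60.  52.] 1288
wrist [0.1177 0.6188 0.3856] [0.799  0.5853 0.0807 0.1118] [[309.7069   0.     316.3819]
 [  0.     309.7069 198.4146]
 [  0.       0.       1.    ]]
  casting 0.89 [ 48. 376.  24.  22.] 262
  casting 0.66 [  5. 345.   6.  19.] 85
  boss 0.75 [ 48. 377.  32.  23.] 294
```

View pics/top1.png

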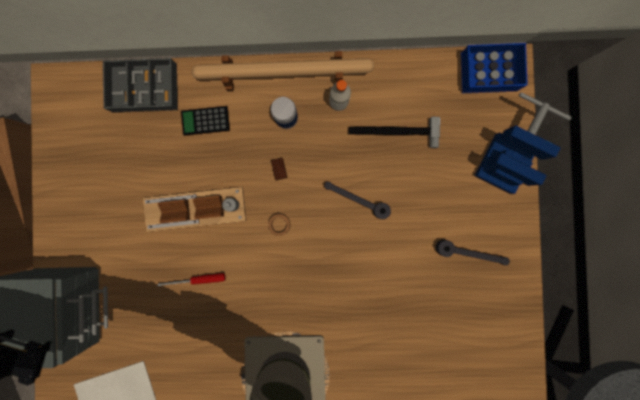

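View pics/side1.png

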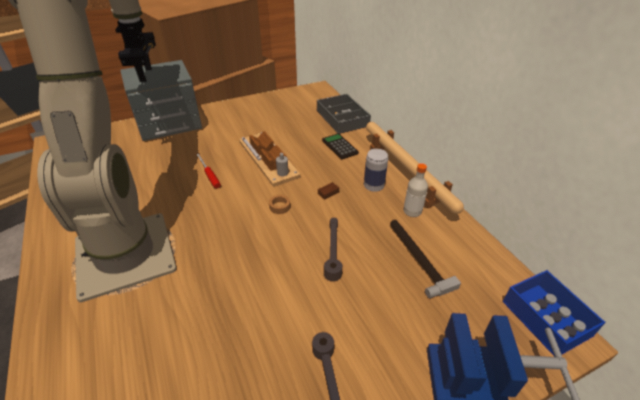

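The top picture shows the jig at (195,210), with the stud at its right end (231,205). The loose block is the left one (173,210). There are two clamp arms: one centred near (355,198), with its boss at (381,210), and one near (476,252), with its boss at (445,247). The side picture shows the same layout.

```bash
python3 - <<'E'
from h import *
np.set_printoptions(precision=4,suppress=True)
c=snap('top')
for b,f in [((381,210),(327,185)),((445,247),(507,261))]:
    B=at(c,b,.036);F=at(c,f,.03);print(B,F,np.linalg.norm(B-F),np.linalg.norm((B+F)[:2]/2))
S=at(c,(231,205),.095);print('stud',S)
j=r.outline_of('jig','top')[0]
m=j['mask'].astype(np.uint8);print(cv2.minAreaRect(cv2.findNonZero(m)))
for k in cv2.boxPoints(cv2.minAreaRect(cv2.findNonZero(m))): print(k,at(c,k,.018))
a=cv2.resize(c['img'][175:245,130:260],None,fx=6,fy=6,interpolation=cv2.INTER_CUBIC)[:,:,::-1]
b=cv2.resize(c['img'][170:275,310:520],None,fx=3.7,fy=3.7,interpolation=cv2.INTER_CUBIC)[:,:,::-1]
a=cv2.convertScaleAbs(a,alpha=1.5)[:420]
cv2.imwrite('pics/jigc.png',a)
E
```

```text
[ 0.4769 -0.2904  0.036 ] [ 0.5527 -0.1397  0.03  ] 0.16876242197158678 0.5579201334949847
[ 0.3678 -0.4663  0.036 ] [ 0.3235 -0.6395  0.03  ] 0.1789244309234635 0.6520680433039849
stud [0.5029 0.1238 0.095 ]
((193.8841552734375, 208.9573211669922), (33.9024772644043, 100.49269104003906), 83.6598129272461)
[142.0732 197.6585] [0.5323 0.4028 0.018 ]
[241.9512 186.561 ] [0.5561 0.1076 0.018 ]
[245.6951 220.2561] [0.4578 0.0991 0.018 ]
[145.8171 231.3537] [0.4334 0.3936 0.018 ]
```

View pics/jigc.png

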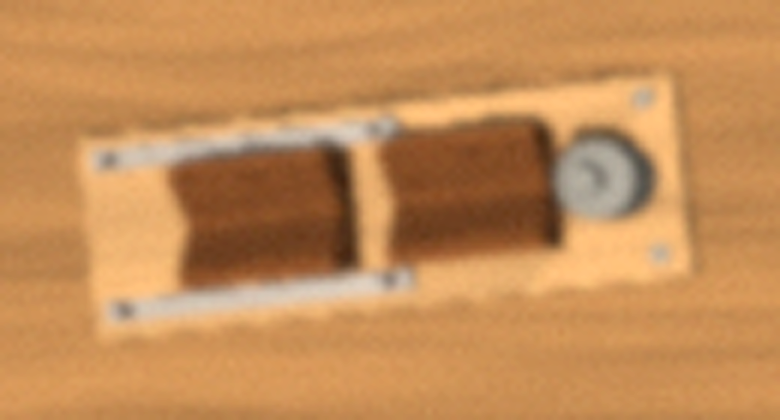

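```bash
cat >> h.py <<'E'
def go(x,y,z,yaw=None):
    """remaining turn (tool-y yaw deg, mod 180) and shift in tool axes after the turn"""
    s=r.read_state();M=R.from_quat(s['eef_rot']).as_matrix()
    a=np.degrees(np.arctan2(M[1,1],M[0,1]));t=0
    if yaw is not None:
        t=np.radians(((a-yaw+90)%180)-90)
    d=(M@R.from_euler('z',t).as_matrix()).T@(np.array([x,y,z])-s['ee_pos'])
    print('t',s['time'],'pos',s['ee_pos'],'yaw',a,'turn',t,'shift',np.round(d,4),'F',s['ft_force'],'w',s['width'],'j7',s['joint_positions'][6],'tilt',M[2,2])
    return d
E
python3 -m pendant '[[0,0,0,0.118],[0,0,0,0.118],[0,0,0,0.118],[0,0,0,0.118],[0,0,0,0.118],[0,0,0,0.118],[0,0,0,0.118],[0,0,0,0.118]]' 0
python3 -m pendant '[[0,0,0,0.118],[0,0,0,0.118],[0,0,0,0]]'
python3 -c "
from h import *
go(.4849,.3733,.23,4.7)"
```

```text
time: 1.67
ee_pos: [0.1881, 0.596, 0.2336]
eef_rot: [0.587, 0.809, 0.0, -0.0]
ft_force: [0.4, 0.0, 0.1]
width: 0.0414
grip_force: 0.0
time: 1.92
ee_pos: [0.1881, 0.5961, 0.2336]
eef_rot: [0.678, 0.735, 0.0, -0.0]
ft_force: [0.3, -0.7, 0.0]
width: 0.0219
grip_force: 0.0
t 1.9167 pos [0.18809296 0.59605398 0.2335744 ] yaw 4.549654970631874 turn -0.0026240157764813588 shift [-0.2463  0.2776  0.0036] F [ 0.32444183 -0.74099467  0.04162878] w 0.021861187282186584 j7 -1.2364335807108087 tilt -0.99999999419333
```

```bash

python3 -m pendant '[[-0.0246,0.0278,0,0],[-0.0246,0.0278,0,0],[-0.0246,0.0278,0,0],[-0.0246,0.0278,0,0],[-0.0246,0.0278,0,0],[-0.0246,0.0278,0,0],[-0.0246,0.0278,0,0],[-0.0246,0.0278,0,0]]'
python3 -m pendant '[[-0.0246,0.0278,0,0],[-0.0246,0.0278,0,0],[0,0,0,0],[0,0,0,0]]'
python3 - <<'E'
from h import *
np.set_printoptions(precision=4,suppress=True)
go(.4849,.3733,.045,4.7)
c=snap('wrist','w2.png');print(c['xyz'],c['attitude'])
o=np.array([.4951,.2487]);u=np.array([-.0815,.9967]);v=np.array([-.9967,-.0815])
im=c['img'][:,:,::-1].copy()
def P(x,y,z): return proj(c,[*(o+u*x+v*y),z],True)
for x,y,z in [(-.145,-.05,.018),(-.145,.05,.018),(.15,.05,.018),(.15,-.05,.018),(-.115,0,.095),(-.01,-.03,.06),(-.01,.03,.06),(-.085,.03,.06),(-.085,-.03,.06),(.085,.0,.042),(.14,.032,.026),(.14,-.032,.026)]:
    p=P(x,y,z);print((x,y,z),p);cv2.circle(im,tuple(int(q) for q in np.round(p)),3,(0,255,0),1)
cv2.imwrite('pics/w2o.png',im)
E
```

```text
time: 2.58
ee_pos: [0.4277, 0.4175, 0.2338]
eef_rot: [0.675, 0.738, 0.0, -0.0]
ft_force: [1.2, 0.9, -0.0]
width: 0.0003
grip_force: 0.0
time: 2.92
ee_pos: [0.488, 0.3722, 0.2335]
eef_rot: [0.677, 0.736, -0.0, 0.0]
ft_force: [0.5, -0.0, -0.2]
width: 0.0005
grip_force: 0.0
t 2.9167 pos [0.488  0.3722 0.2335] yaw 4.819310959524099 turn 0.0020823690774092276 shift [ 0.0014 -0.0031  0.1885] F [ 0.4863 -0.0101 -0.2398] w 0.00047458952765003606 j7 -0.5743175258466314 tilt -0.9999996024189907
[0.4823 0.447  0.3855] [0.9895 0.0412 0.006  0.1387]
(-0.145, -0.05, 0.018) [345.5576 344.582 ]
(-0.145, 0.05, 0.018) [281.8606 344.3591]
(0.15, 0.05, 0.018) [271.6536 153.1055]
(0.15, -0.05, 0.018) [354.992  153.1614]
(-0.115, 0, 0.095) [313.2376 367.2066]
(-0.01, -0.03, 0.06) [337.502  288.5362]
(-0.01, 0.03, 0.06) [288.8536 288.383 ]
(-0.085, 0.03, 0.06) [291.175  333.7954]
(-0.085, -0.03, 0.06) [335.5489 333.9592]
(0.085, 0.0, 0.042) [313.1197 211.0552]
(0.14, 0.032, 0.026) [286.0328 162.2527]
(0.14, -0.032, 0.026) [340.4304 162.2976]
```

View pics/w2o.png

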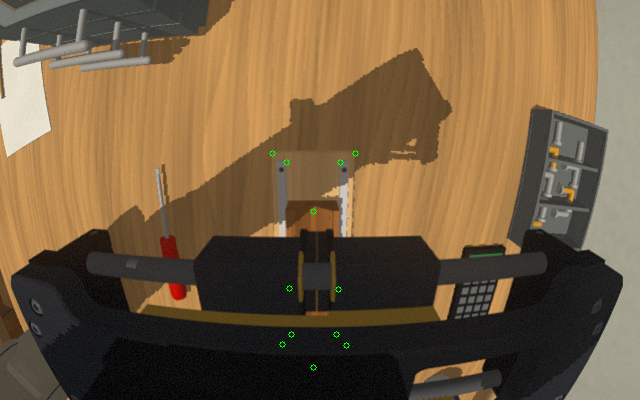

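The projected jig matches the picture: the board end falls at row 152, and the rails' inner edges at columns 286 and 341. The loose block's far end is at about row 202, roughly x = 0.09–0.10 of the jig. Next I go down behind it.

```bash

python3 -m pendant '[[0.0014,-0.0031,0.0385,0],[0,0,0.0385,0],[0,0,0.0385,0],[0,0,0.0385,0],[0,0,0.0385,0],[0,0,0,0],[0,0,0,0]]' 0
python3 -m pendant '[[-0.004,0,0,0],[-0.004,0,0,0],[-0.004,0,0,0],[-0.004,0,0,0],[0,0,0,0],[0,0,0,0]]'
python3 - <<'E'
from h import *
go(.4849,.3733,.04,4.7)
E
```

```text
time: 3.55
ee_pos: [0.4809, 0.376, 0.0401]
eef_rot: [0.675, 0.738, -0.002, -0.0]
ft_force: [0.5, -0.4, 0.4]
width: 0.0008
grip_force: 0.0
time: 4.05
ee_pos: [0.4846, 0.3596, 0.0418]
eef_rot: [0.677, 0.736, 0.001, -0.0]
ft_force: [0.2, 0.0, 0.4]
width: 0.0003
grip_force: 0.0
t 4.05 pos [0.48458604 0.35955312 0.0418072 ] yaw 4.832175064803059 turn 0.002306890069850344 shift [0.0137 0.0014 0.0018] F [0.15746303 0.03572596 0.44492887] w 0.0002787795870373102 j7 -0.5220986303448946 tilt -0.9999993546283734
```

```bash

python3 -m pendant '[[-0.003,0,0.001,0],[-0.003,0,0,0],[-0.003,0,0,0],[-0.003,0,0,0],[-0.003,0,0,0]]'
python3 -m pendant '[[-0.003,0,0,0],[-0.003,0,0,0],[-0.003,0,0,0],[-0.002,0,0,0],[-0.002,0,0,0]]'
python3 -m pendant '[[-0.002,0,0,0],[-0.002,0,0,0],[0,0,0,0]]'
```

```text
time: 4.47
ee_pos: [0.4854, 0.3445, 0.04]
eef_rot: [0.676, 0.737, 0.0, -0.0]
ft_force: [0.1, 0.5, -0.9]
width: 0.0006
grip_force: 0.4
time: 4.88
ee_pos: [0.4866, 0.3316, 0.0401]
eef_rot: [0.676, 0.736, 0.0, -0.0]
ft_force: [0.8, 1.3, -1.0]
width: 0.0007
grip_force: 0.4
time: 5.13
ee_pos: [0.487, 0.3273, 0.0401]
eef_rot: [0.677, 0.736, -0.0, 0.0]
ft_force: [0.1, -1.0, 0.1]
width: 0.0006
grip_force: 0.0
```

```bash

python3 -m pendant '[[-0.001,0,0,0],[-0.001,0,0,0]]'
python3 -m pendant '[[-0.001,0,0,0],[-0.001,0,0,0]]'
python3 -m pendant '[[-0.001,0,0,0],[0,0,0,0]]'
```

```text
time: 5.3
ee_pos: [0.4871, 0.3268, 0.0402]
eef_rot: [0.676, 0.737, 0.001, -0.0]
ft_force: [0.8, 6.6, -2.3]
width: 0.0004
grip_force: 3.3
time: 5.47
ee_pos: [0.4871, 0.3267, 0.0405]
eef_rot: [0.676, 0.737, 0.002, -0.001]
ft_force: [1.2, 12.6, -4.2]
width: 0.0005
grip_force: 6.0
time: 5.63
ee_pos: [0.4871, 0.3267, 0.0407]
eef_rot: [0.675, 0.737, 0.002, -0.001]
ft_force: [1.0, 12.2, -4.2]
width: -0.0001
grip_force: 6.1
```

```bash

python3 -m pendant '[[0.006,0,0,0],[0.01,0,0,0],[0,0,-0.03,0],[0,0,-0.04,0],[0,0,-0.04,0],[0,0,-0.04,0],[0,0,-0.04,0],[0,0,0,0]]' 
python3 - <<'E'
from h import *
np.set_printoptions(precision=4,suppress=True)
go(.456,-.331,.23)
c=snap('top')
a=cv2.resize(c['img'][175:245,130:260],None,fx=6,fy=6,interpolation=cv2.INTER_CUBIC)[:,:,::-1]
b=cv2.resize(c['img'][170:240,310:410],None,fx=6,fy=6,interpolation=cv2.INTER_CUBIC)[:,:,::-1]
cv2.imwrite('pics/jigd.png',cv2.convertScaleAbs(a,alpha=1.5))
for t in ['casting','boss','foot']:
  for o in r.outline_of(t,'top')[:2]: print(t,o['score'],o['bbox'])
E
```

```text
time: 6.3
ee_pos: [0.4887, 0.3406, 0.2387]
eef_rot: [0.677, 0.736, 0.006, 0.001]
ft_force: [1.3, 0.5, 0.1]
width: 0.0003
grip_force: 0.0
t 6.3 pos [0.4887 0.3406 0.2387] yaw 4.837755766842002 turn 0 shift [-0.6665 -0.0893  0.0034] F [1.3049 0.5083 0.1236] w 0.000297712934055972 j7 -0.5390282586937428 tilt -0.9999342413103022
casting 0.98 [358.4, 201.6, 66.5, 34.7]
casting 0.93 [470.9, 253.1, 74.1, 25.2]
boss 0.65 [361.1, 200.8, 69.5, 38.3]
boss 0.57 [473.8, 252.0, 75.7, 23.3]
foot 0.88 [355.8, 200.4, 63.1, 35.5]
foot 0.77 [471.9, 254.2, 73.6, 25.2]
```

```bash

python3 -m pendant '[[-0.0392,-0.0052,0,0],[-0.0392,-0.0052,0,0],[-0.0392,-0.0052,0,0],[-0.0392,-0.0052,0,0],[-0.0392,-0.0052,0,0],[-0.0392,-0.0052,0,0],[-0.0392,-0.0052,0,0],[-0.0392,-0.0052,0,0]]' 1 30
python3 -m pendant '[[-0.0392,-0.0052,0,0],[-0.0392,-0.0052,0,0],[-0.0392,-0.0052,0,0],[-0.0392,-0.0052,0,0],[-0.0392,-0.0052,0,0],[-0.0392,-0.0052,0,0],[-0.0392,-0.0052,0,0],[-0.0392,-0.0052,0,0]]'
python3 -m pendant '[[-0.0392,-0.0052,0,0],[0,0,0,0.11],[0,0,0,0.11],[0,0,0,0.11],[0,0,0,0.11],[0,0,0,0.11],[0,0,0,0],[0,0,0,0]]'
python3 - <<'E'
from h import *
np.set_printoptions(precision=4,suppress=True)
go(.456,-.331,.23,-26.7)
c=snap('top')
a=cv2.resize(c['img'][175:245,130:260],None,fx=6,fy=6,interpolation=cv2.INTER_CUBIC)[:,:,::-1]
a=cv2.convertScaleAbs(a,alpha=1.5)
cv2.imwrite('pics/jigd.png',a)
c=snap('wrist')
b=np.array([.4769,-.2904]);d=np.array([.0758,.1507])/.1687
im=c['img'][:,:,::-1].copy()
for q,z in [(b,.036),(b+.0445*d,.029),(b+.17*d,.03)]:
    p=proj(c,[*q,z],True);print(p);cv2.circle(im,tuple(int(k) for k in np.round(p)),3,(0,255,0),1)
cv2.imwrite('pics/w3.png',im)
for t in ['casting','boss','foot']:
  for o in r.outline_of(t,'wrist')[:2]: print(t,o['score'],o['bbox'])
E
```

```text
time: 7.17
ee_pos: [0.4699, 0.0209, 0.2286]
eef_rot: [0.676, 0.737, -0.001, -0.001]
ft_force: [0.7, -0.2, 0.6]
width: 0.046
grip_force: 0.0
time: 7.83
ee_pos: [0.4554, -0.2946, 0.2289]
eef_rot: [0.676, 0.737, -0.0, -0.001]
ft_force: [1.4, 0.4, -0.9]
width: 0.0864
grip_force: 0.0
time: 8.5
ee_pos: [0.4541, -0.3323, 0.2289]
eef_rot: [0.85, 0.527, -0.001, -0.001]
ft_force: [-0.3, 0.6, -0.4]
width: 0.0873
grip_force: 0.0
t 8.5 pos [ 0.4541 -0.3323  0.2289] yaw -26.448716815229343 turn 0.004385718929145228 shift [ 0.0021  0.0011 -0.0011] F [-0.2735  0.6166 -0.4071] w 0.08731423392436415 j7 0.29857512579102724 tilt -0.9999975262248063
[317.4603 136.8693]
[317.625  97.309]
[318.0721  -7.1363]
casting 0.97 [302.1, 306.4, 36.2, 31.4]
casting 0.87 [317.6, 82.0, 41.9, 164.1]
boss 0.97 [317.8, 83.0, 44.0, 162.9]
boss 0.58 [301.4, 303.7, 39.1, 33.0]
foot 0.86 [302.1, 303.5, 33.9, 22.2]
foot 0.55 [317.5, 82.9, 42.0, 162.5]
```

View pics/w3.png

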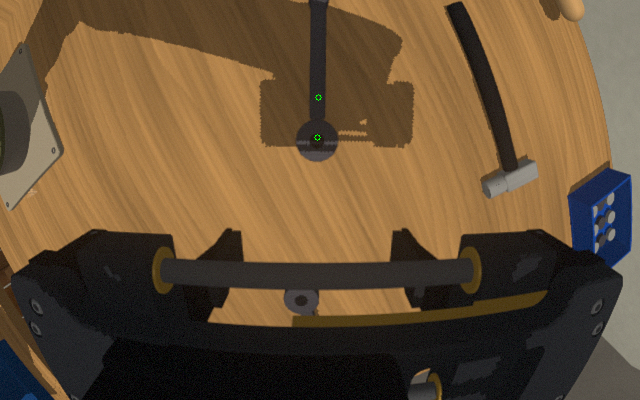

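View pics/jigd.png

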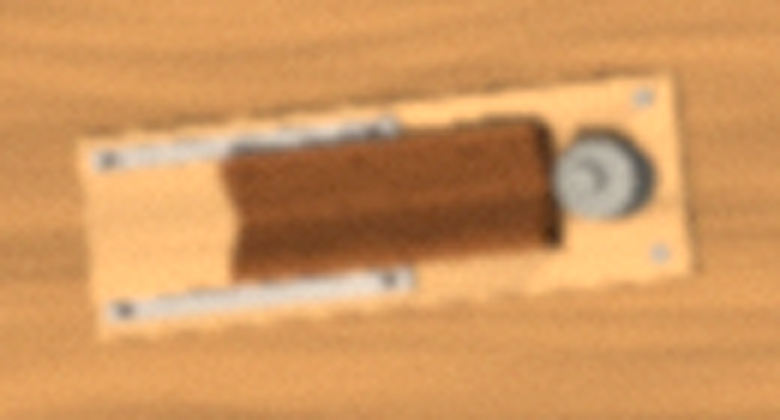

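The wrist picture shows the boss hole at about (317,142), and the bar runs up column 317, parallel to the tool's x axis. The top picture shows the block closed flush, with the stud top at about (228,205).

```bash

python3 - <<'E'
from h import *
np.set_printoptions(precision=4,suppress=True)
c=snap('wrist');g=cv2.cvtColor(c['img'],cv2.COLOR_RGB2GRAY)
m=max((o for o in r.outline_of('casting','wrist') if o['bbox'][1]<200),key=lambda o:o['score'])['mask']
for v in range(0,172,8):
    x=np.where(m[v])[0]; print(v,x.min() if len(x) else None,x.max() if len(x) else None,end=' | ')
print(g[110:175:3,317])
def w(u,v,z): return at(c,(u,v),z,True)
B=w(317,141,.036);print('boss',B)
ps=[]
for v in (10,30,60,90,108):
    x=np.where(m[v])[0]; ps.append(w((x.min()+x.max())/2,v,.029)[:2])
ps=np.array(ps);d=ps[0]-ps[-1];d/=np.linalg.norm(d);print(ps,'dir',d,np.degrees(np.arctan2(d[1],d[0])))
F=w(318,3,.03);print('foot?',F,np.linalg.norm(F-B))
T=B[:2]+.0445*d;print('balance',T);go(*T,.1,np.degrees(np.arctan2(d[1],d[0]))-90)
c=snap('top')
for uv in [(227.8,205),(229.5,204.7)]:print('stud',at(c,uv,.095),at(c,uv,.075))
E
```

```text
0 307 326 | 8 309 325 | 16 309 325 | 24 309 326 | 32 309 326 | 40 309 325 | 48 309 324 | 56 309 324 | 64 309 324 | 72 309 324 | 80 309 324 | 88 309 324 | 96 310 324 | 104 309 324 | 112 309 323 | 120 307 324 | 128 299 333 | 136 296 336 | 144 296 337 | 152 299 333 | 160 312 318 | 168 None None | [ 45  46  36  43  42  43  43  41  25  31  29  38  29  47  77  80  77 117
 139 136 135 139]
boss [ 0.4749 -0.2947  0.036 ]
[[ 0.5435 -0.1578]
 [ 0.5328 -0.1803]
 [ 0.5158 -0.2119]
 [ 0.5002 -0.243 ]
 [ 0.491  -0.2613]] dir [0.452 0.892] 63.12772944144679
foot? [ 0.5484 -0.1506  0.03  ] 0.16189898839643183
balance [ 0.495 -0.255]
t 8.85 pos [ 0.4544 -0.3327  0.23  ] yaw -26.591457808570553 turn 0.004901107068777036 shift [0.0877 0.0011 0.13  ] F [-0.213   0.6484 -0.2823] w 0.08710486008169402 j7 0.29639303426304714 tilt -0.9999999798663656
stud [0.5032 0.1326 0.095 ] [0.5033 0.1372 0.075 ]
stud [0.5038 0.1279 0.095 ] [0.504  0.1324 0.075 ]
```

```bash

python3 -m pendant '[[0.0292,0.0004,0,0.005],[0.0292,0.0004,0,0],[0.0292,0.0003,0,0],[0,0,0.04,0],[0,0,0.04,0],[0,0,0.04,0],[0,0,0,0],[0,0,0,0]]' 1
python3 - <<'E'
from h import *
np.set_printoptions(precision=4,suppress=True)
go(.495,-.255,.017,-26.87)
c=snap('wrist')
cv2.imwrite('pics/w4.png',c['img'][:,:,::-1])
E
```

```text
time: 9.57
ee_pos: [0.4939, -0.255, 0.1096]
eef_rot: [0.852, 0.523, -0.001, -0.001]
ft_force: [0.7, -0.6, 1.5]
width: 0.0868
grip_force: 0.0
t 9.5667 pos [ 0.4939 -0.255   0.1096] yaw -26.949182376568263 turn -0.0013819931806703081 shift [0.0006 0.0012 0.0926] F [ 0.6841 -0.6365  1.5003] w 0.0868305443836554 j7 0.20720308121631073 tilt -0.9999942110819525
```

View pics/w4.png

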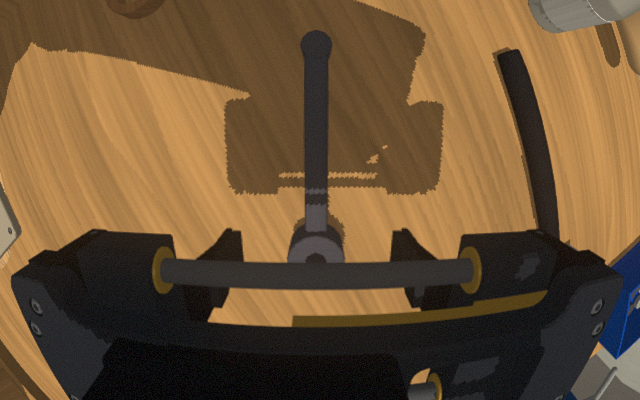

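The foot is at (316,44) and the bar sits centred between the fingers. I use the foot to check the balance point along the bar, then go down.

```bash

python3 - <<'E'
from h import *
np.set_printoptions(precision=4,suppress=True)
c=snap('wrist')
F=at(c,(316.2,44.5),.03,True);B=at(c,(316,261),.036,True);d=np.array([.452,.892])
print(F,B,np.linalg.norm(F-B),F[:2]-.1255*d,B[:2]+.0445*d)
T=(F[:2]-.1255*d);go(*T,.017,-26.87)
E
python3 -m pendant '[[0,0.0012,0.03,0],[0,0,0.03,0],[0,0,0.02,0],[0,0,0.0,0],[0,0,0,0]]' 1
```

```text
[ 0.5535 -0.1427  0.03  ] [ 0.4759 -0.2945  0.036 ] 0.1705242415020877 [ 0.4967 -0.2547] [ 0.496  -0.2548]
t 9.6667 pos [ 0.496  -0.2561  0.1124] yaw -26.960002927915607 turn -0.0015708474285624388 shift [ 0.0015 -0.0002  0.0954] F [-0.5837 -0.5618  0.3224] w 0.08717457198737298 j7 0.20703791927413082 tilt -0.9999964640750457
time: 10.08
ee_pos: [0.497, -0.2562, 0.0319]
eef_rot: [0.852, 0.523, 0.001, 0.001]
ft_force: [0.2, -0.7, 0.4]
width: 0.0867
grip_force: 0.0
```

```bash

python3 -m pendant '[[0.001,-0.001,0.008,0],[0,0,0.0065,0],[0,0,0,0],[0,0,0,0]]' 1 
python3 -m pendant '[[0,0,0,0],[0,0,0,0],[0,0,0,0],[0,0,0,0],[0,0,0,0],[0,0,0,0],[0,0,0,0],[0,0,0,0]]' 0 45
python3 -m pendant '[[0,0,0,0],[0,0,0,0],[0,0,0,0],[0,0,0,0],[0,0,0,0],[0,0,0,0],[0,0,0,0],[0,0,0,0]]' 0 45
```

```text
time: 10.42
ee_pos: [0.4959, -0.2542, 0.0159]
eef_rot: [0.852, 0.523, 0.0, 0.0]
ft_force: [-0.2, 0.6, -0.0]
width: 0.0869
grip_force: 0.0
time: 11.08
ee_pos: [0.4956, -0.2542, 0.0155]
eef_rot: [0.852, 0.523, 0.0, -0.0]
ft_force: [-0.1, 0.9, 0.7]
width: 0.0418
grip_force: 0.0
time: 11.75
ee_pos: [0.495, -0.2539, 0.0154]
eef_rot: [0.852, 0.523, -0.0, -0.001]
ft_force: [-5.0, 2.9, 4.7]
width: 0.0182
grip_force: 45.0
```

```bash

python3 -m pendant '[[0,0,-0.005,0],[0,0,-0.01,0],[0,0,-0.02,0],[0,0,-0.03,0],[0,0,-0.03,0],[0,0,-0.03,0],[0,0,-0.03,0],[0,0,-0.025,0]]' 0 55 
python3 -m pendant '[[0,0,-0.015,0],[0,0,0,0],[0,0,0,0],[0,0,0,0],[0,0,0,0],[0,0,0,0]]'
python3 - <<'E'
from h import *
np.set_printoptions(precision=4,suppress=True)
s=r.read_state();print(s['torque'],s['ft_force'])
c=snap('wrist','w5.png')
m=r.outline_of('casting','wrist')
for o in m[:2]:print(o['score'],o['bbox'])
u=np.array([-.0815,.9967]);st=np.array([.5040,.1335]);T=st+.0445*u
go(*T,.2105,4.7)
E
```

```text
time: 12.42
ee_pos: [0.4956, -0.2548, 0.1982]
eef_rot: [0.853, 0.523, 0.001, 0.001]
ft_force: [0.8, 0.2, -5.6]
width: 0.0177
grip_force: 55.0
time: 12.92
ee_pos: [0.495, -0.254, 0.2093]
eef_rot: [0.852, 0.523, -0.001, -0.001]
ft_force: [-0.0, -0.1, -6.2]
width: 0.0175
grip_force: 55.0
[-0.0679  0.1015 -0.012 ] [-0.0161 -0.1137 -6.1525]
0.89 [317.3, 158.8, 55.4, 316.6]
t 13.0167 pos [ 0.4953 -0.2541  0.2097] yaw -26.936591543795956 turn -0.5521626865478353 shift [ 0.4301  0.0405 -0.0007] F [ 0.3236 -0.6491 -6.3105] w 0.01738824264345618 j7 0.1269096929463163 tilt -0.999999119128371
```

View pics/w5.png

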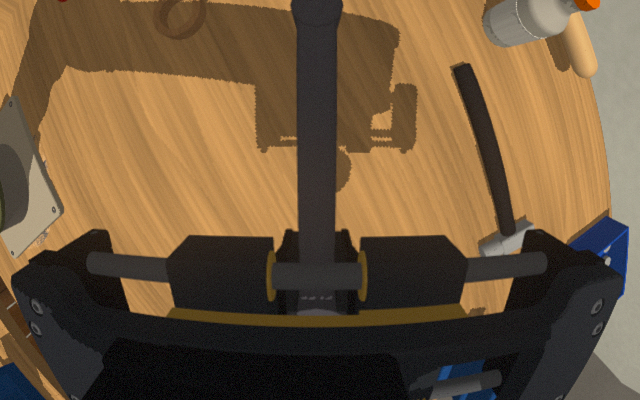

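```bash

python3 -m pendant '[[0,0,0,-0.04],[0,0,0,-0.08],[0,0,0,-0.08],[0,0,0,-0.08],[0,0,0,-0.08],[0,0,0,-0.08],[0,0,0,-0.07],[0,0,0,-0.042]]'
python3 -m pendant '[[0.01,0.001,0,0],[0.02,0.002,0,0],[0.03,0.003,0,0],[0.03,0.003,0,0],[0.03,0.003,0,0],[0.03,0.003,0,0],[0.03,0.003,0,0],[0.03,0.003,0,0]]'
python3 -m pendant '[[0.03,0.003,0,0],[0.03,0.003,0,0],[0.03,0.003,0,0],[0.03,0.003,0,0],[0.03,0.003,0,0],[0.03,0.003,0,0],[0.02,0.002,0,0],[0.01,0.001,0,0]]'
python3 -m pendant '[[0.01,0.001,0,0],[0,0,0,0],[0,0,0,0],[0,0,0,0],[0,0,0,0],[0,0,0,0]]'
python3 - <<'E'
from h import *
np.set_printoptions(precision=4,suppress=True)
u=np.array([-.0815,.9967]);st=np.array([.5040,.1340]);T=st+.0445*u
go(*T,.2105,4.7)
c=snap('wrist')
s=r.read_state();M=R.from_quat(s['eef_rot']).as_matrix()
im=c['img'][:,:,::-1].copy()
F=s['ee_pos']+M@[.1255,0,-.0145];print('foot pred',proj(c,F,True))
o=np.array([.4951,.2487]);v=np.array([-.9967,-.0815])
for x,y,z in [(.15,.05,.018),(.15,-.05,.018),(.14,.032,.026),(.14,-.032,.026),(.065,.03,.06),(.065,-.03,.06)]:
    p=proj(c,[*(o+u*x+v*y),z],True);print((x,y,z),p);im[tuple(np.round(p[::-1]).astype(int))]=(0,255,0)
p=proj(c,F,True);im[tuple(np.round(p[::-1]).astype(int))]=(0,255,0)
cv2.imwrite('pics/w6.png',cv2.resize(im[0:250,180:460],None,fx=2.4,fy=2.4,interpolation=cv2.INTER_NEAREST))
E
```

```text
time: 13.68
ee_pos: [0.4954, -0.2543, 0.2101]
eef_rot: [0.676, 0.737, -0.0, -0.0]
ft_force: [-0.1, -0.3, -6.1]
width: 0.0174
grip_force: 55.0
time: 14.35
ee_pos: [0.4989, -0.0412, 0.2104]
eef_rot: [0.678, 0.735, 0.0, -0.0]
ft_force: [0.2, -0.2, -5.9]
width: 0.0172
grip_force: 55.0
time: 15.02
ee_pos: [0.502, 0.1719, 0.21]
eef_rot: [0.677, 0.736, -0.0, -0.0]
ft_force: [-0.2, -0.3, -5.9]
width: 0.0177
grip_force: 55.0
time: 15.52
ee_pos: [0.5034, 0.1768, 0.2107]
eef_rot: [0.678, 0.735, 0.0, -0.0]
ft_force: [-0.0, 0.1, -4.8]
width: 0.0173
grip_force: 55.0
t 15.5167 pos [0.5034 0.1768 0.2107] yaw 4.59711790912283 turn -0.0017956312271426983 shift [ 0.0018 -0.0029  0.0002] F [-0.0084  0.0623 -4.7929] w 0.01734574292036438 j7 -0.27030915302150105 tilt -0.9999999834888081
foot pred [314.6432   2.4896]
(0.15, 0.05, 0.018) [268.8495 -11.319 ]
(0.15, -0.05, 0.018) [357.6583 -11.8513]
(0.14, 0.032, 0.026) [283.8694  -7.019 ]
(0.14, -0.032, 0.026) [342.4448  -7.3733]
(0.065, 0.03, 0.06) [281.7455  49.8931]
(0.065, -0.03, 0.06) [344.0461  49.553 ]
```

View pics/w6.png

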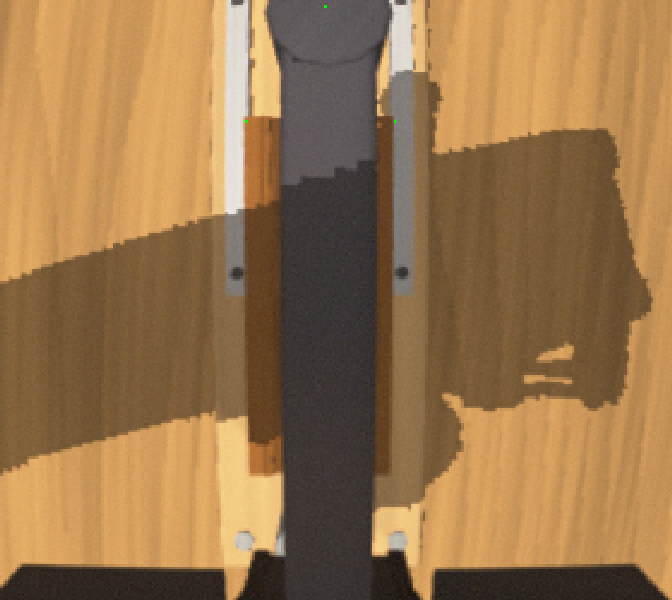

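The view shows the blocks flush as one piece: the loose block's far edge is at crop row 117, and the fixed block's near end at row 473. The arm runs parallel to them. I refine the jig pose from those edges and check the level in the side camera.

```bash

python3 - <<'E'
from h import *
np.set_printoptions(precision=4,suppress=True)
c=snap('wrist')
f=lambda X,Y:(X/2.4+180-.3,Y/2.4-.3)
u=np.array([-.0815,.9967]);v=np.array([-.9967,-.0815]);o=np.array([.4951,.2487])
for (X,Y),z,n in [((246,117),.06,'.065,.03'),((393,117),.06,'.065,-.03'),((249,473),.06,'-.085,.03'),((390,473),.06,'-.085,-.03')]:
    p=at(c,f(X,Y),z,True)[:2]-o;print(n,p@u,p@v)
s=r.read_state();M=R.from_quat(s['eef_rot']).as_matrix();p0=s['ee_pos']
print('foot px', [proj(c,p0+M@[.1255+.012*a,.012*b,-.0145],True) for a,b in [(0,1),(0,-1),(-1,0)]])
print('bar at x=.08', [proj(c,p0+M@[.08,.009*b,-.0135],True) for b in (1,-1)])
c=snap('side')
im=c['img'][:,:,::-1].copy()
st=o-.115*u
x0,y0=proj(c,[*(p0[:2]),.15]).astype(int)-[60,50]
im=cv2.resize(im[y0:y0+100,x0:x0+120],None,fx=6,fy=6,interpolation=cv2.INTER_CUBIC)
def dot(P,col):
    q=(proj(c,P)-[x0,y0]+.5)*6;print(q);cv2.circle(im,tuple(q.astype(int)),4,col,1)
for a,h in [(.1255,-.0145),(-.0445,-.0205+.012),(.1255,.0155),(-.0445,.0155)]: dot(p0+M@[a,0,h],(0,255,0))
dot([*st,.095],(0,0,255))
cv2.imwrite('pics/s6.png',im)
E
```

```text
.065,.03 0.06670547011591031 0.029634789213001674
.065,-.03 0.06637926722195865 -0.029360968623181022
-.085,.03 -0.08186670036673897 0.030497909496526032
-.085,-.03 -0.08197604839387869 -0.029309760135910443
foot px [array([341.6899,   2.9202]), array([287.5883,   3.0916]), array([314.6396,  26.9578])]
bar at x=.08 [array([335.1543, 100.3565]), array([294.3204, 100.4453])]
[258.6832  76.6675]
[396.6925 228.6173]
[264.1989 128.1078]
[399.6639 271.4935]
[405.953  438.6408]
```

View pics/s6.png

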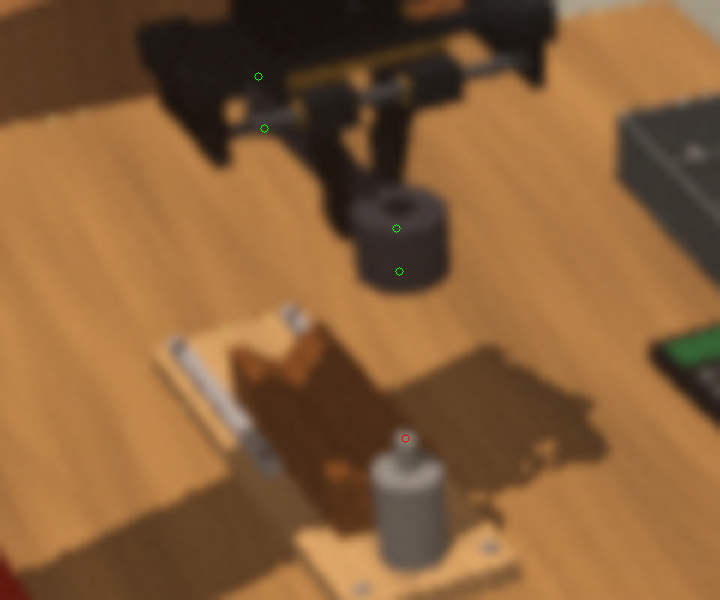

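```bash

python3 - <<'E'
from h import *
np.set_printoptions(precision=2,suppress=True)
c=snap('wrist','w7.png');s=r.read_state();M=R.from_quat(s['eef_rot']).as_matrix()
K={'camera_matrix':c['camera_matrix'],'xyz':M.T@(np.array(c['xyz'])-s['ee_pos']),'attitude':M.T@att(c)}
def pr(P): return proj(K,P,True)
def edges(f,row):
    g=cv2.GaussianBlur(cv2.imread('pics/'+f).astype(float).sum(2),(3,3),0)[row-2:row+3].mean(0)
    d=np.diff(g);l=265+np.argmin(d[265:317]);q=317+np.argmax(d[317:370]);return l+.5,q+.5
def pred(row,h,pitch,w=.018):
    # top plane of bar: z=h at balance, +pitch rad = foot droops
    xs=np.linspace(.02,.12,400);L=np.array([pr([x,w/2,h+pitch*x]) for x in xs]);i=np.argmin(abs(L[:,1]-row));x=xs[i]
    a=pr([x,-w/2,h+pitch*x]);return x,abs(L[i,0]-a[0])
hb=.1124-.029
for row in (70,90,110,130,150,170):
    e=edges('w4.png',row);print('w4',row,e,e[1]-e[0],pred(row,hb,0))
for f in ('w5.png','w7.png'):
  for row in (40,60,90,120,150,180,210):
    e=edges(f,row);print(f,row,e,e[1]-e[0],*[pred(row,-.0135,p) for p in (0,.03,.06)])
print('foot pred 0/.03/.06',[[pr([.1255,.012,-.0145+.1255*p]),pr([.1255,-.012,-.0145+.1255*p]),pr([.1135,0,-.0145+.1255*p])] for p in (0,.03,.06)])
E
```

```text
w4 70 (np.float64(303.5), np.float64(327.5)) 24.0 (np.float64(0.10721804511278196), np.float64(24.130803955646456))
w4 90 (np.float64(303.5), np.float64(327.5)) 24.0 (np.float64(0.09167919799498747), np.float64(24.093468326568427))
w4 110 (np.float64(303.5), np.float64(327.5)) 24.0 (np.float64(0.07639097744360902), np.float64(23.98927867241224))
w4 130 (np.float64(303.5), np.float64(327.5)) 24.0 (np.float64(0.06135338345864662), np.float64(23.822431526252274))
w4 150 (np.float64(304.5), np.float64(327.5)) 23.0 (np.float64(0.04581453634085213), np.float64(23.5859109466096))
w4 170 (np.float64(304.5), np.float64(327.5)) 23.0 (np.float64(0.030275689223057643), np.float64(23.28908948625093))
w5.png 40 (np.float64(296.5), np.float64(336.5)) 40.0 (np.float64(0.10771929824561403), np.float64(40.848025855127275)) (np.float64(0.10847117794486216), np.float64(39.91353003276913)) (np.float64(0.10922305764411028), np.float64(39.0088553390284))
w5.png 60 (np.float64(295.5), np.float64(336.5)) 41.0 (np.float64(0.09844611528822056), np.float64(40.95834101430336)) (np.float64(0.09894736842105263), n
[... 2660 characters left out ...]
(np.float64(0.04380952380952381), np.float64(39.2450289827035)) (np.float64(0.04355889724310777), np.float64(38.88189157591921)) (np.float64(0.043308270676691726), np.float64(38.529286246769175))
w7.png 210 (np.float64(297.5), np.float64(335.5)) 38.0 (np.float64(0.02952380952380952), np.float64(38.217712499736535)) (np.float64(0.029273182957393486), np.float64(37.98033560092807)) (np.float64(0.029022556390977443), np.float64(37.74954832123734))
foot pred 0/.03/.06 [[array([341.69,   3.09]), array([287.59,   3.26]), array([314.64,  27.14])], [array([341.06,   5.76]), array([288.32,   5.92]), array([314.69,  29.3 ])], [array([340.45,   8.31]), array([289.01,   8.46]), array([314.73,  31.36])]]
```

```bash

python3 -m pendant '[[0.002,-0.0015,0,-0.001],[0.002,-0.0015,0,-0.001],[0,0,0,0],[0,0,0,0],[0,0,0,0],[0,0,0,0],[0,0,0,0],[0,0,0,0]]'
python3 - <<'E'
from h import *
np.set_printoptions(precision=4,suppress=True)
c=snap('wrist');ps=[];
for i in range(6):
    snap('wrist');ps.append(r.read_state()['ee_pos'])
p=np.mean(ps,0);print('mean TCP',p,np.std(ps,0));go(.5007,.1805,.2105,4.7)
u=np.array([-.0815,.9967]);v=np.array([-.9967,-.0815]);o=np.array([.4951,.2487])
print('boss jig x,y',(p[:2]-o)@u-.0445,(p[:2]-o)@v)
c=snap('side');im=c['img'][150:280,200:330,::-1]
x0,y0=proj(c,[.5007,.1805,.15]).astype(int)-[60,50]
cv2.imwrite('pics/s8.png',cv2.resize(c['img'][y0:y0+100,x0:x0+120,::-1],None,fx=6,fy=6,interpolation=cv2.INTER_CUBIC))
E
```

```text
time: 16.38
ee_pos: [0.5, 0.1815, 0.2105]
eef_rot: [0.677, 0.736, 0.0, -0.0]
ft_force: [-0.1, 0.7, -5.3]
width: 0.0175
grip_force: 55.0
mean TCP [0.4999 0.1815 0.2105] [0. 0. 0.]
t 16.7333 pos [0.4999 0.1815 0.2105] yaw 4.808858568156342 turn 0.0018999404333347144 shift [-0.0011  0.0007  0.    ] F [-0.8785  0.4688 -6.2708] w 0.01737786826363768 j7 -0.27995359950628607 tilt -0.9999999977894654
boss jig x,y -0.11183009457639521 0.0006435247108367476
```

View pics/s8.png

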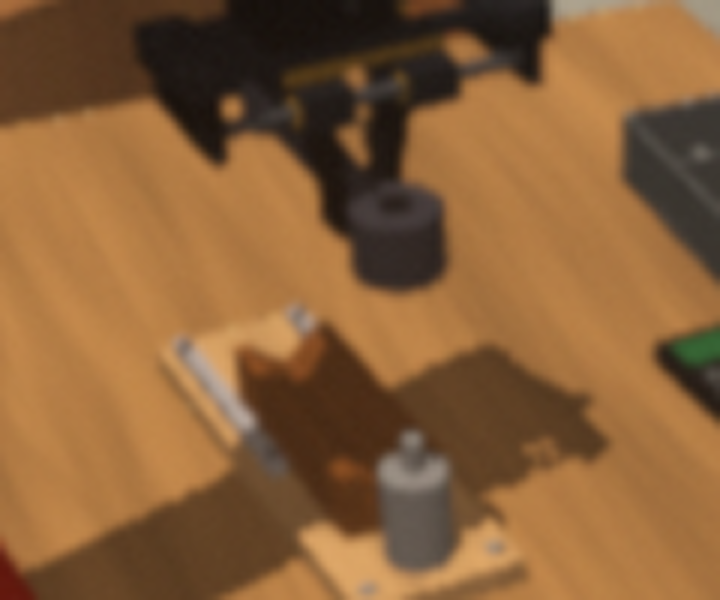

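```bash

python3 - <<'E'
from h import *
np.set_printoptions(precision=4,suppress=True)
c=snap('side')
x0,y0=proj(c,[.5007,.1805,.15]).astype(int)-[60,50]
f=lambda X,Y:(X/6+x0-.42,Y/6+y0-.42)
u=np.array([-.0815,.9967]);v=np.array([-.9967,-.0815]);o=np.array([.4951,.2487])
for n,q,z in [('stud',(412,437),.095),('post top',(415,468),.075),('boss top',(397,207),.231),('boss bottom',(398,267),.195)]:
    p=at(c,f(*q),z);print(n,p,(p[:2]-o)@u,(p[:2]-o)@v)
E
```

```text
stud [0.5051 0.135  0.095 ] -0.11418113142738293 -0.0007001042149824855
post top [0.5056 0.135  0.075 ] -0.11413811469813402 -0.0011792820526118843
boss top [0.5052 0.1332 0.231 ] -0.11597326532594734 -0.0006053170891872298
boss bottom [0.5052 0.1381 0.195 ] -0.11100741907518574 -0.0010125179439410498
```

In the side view, boss and stud agree within about 1 mm in both directions. I make a final 1 mm trim, let it settle and hand in.

```bash

python3 -m pendant '[[-0.001,0,0,0],[0,0,0,0],[0,0,0,0],[0,0,0,0],[0,0,0,0],[0,0,0,0],[0,0,0,0],[0,0,0,0]]'
python3 -c "
from h import *
print(r.close_job())"
```

```text
time: 17.5
ee_pos: [0.5, 0.1806, 0.2105]
eef_rot: [0.677, 0.736, 0.0, -0.0]
ft_force: [0.3, 0.0, -5.0]
width: 0.0175
grip_force: 55.0
the job is handed in; nothing more can be done
None
```

The job is handed in at 17.5 s: the loose block is flush against the fixed one, and the clamp arm is held level in the grip along the cradle, its boss within about 1–2 mm of straight above the stud by camera measurement and about 10 cm up.

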